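# Polish the wavy rail of a wind-up carousel while it turns

### The job

Draw the sprung polisher out of its socket, which frees the wound-up carousel to turn, and press the polisher's white foot down on the wavy brass rail with a light, steady push of about 4 N while the rail runs under it for about ten seconds without a break, never losing the rail and never pressing so hard that the carousel stalls. Then stand the polisher upright on the round cork coaster and let go; touch the carousel and its base with nothing but the polisher and leave the bowl, the dropper bottle, the jar and the shoehorn where they are.

Things in the scene. Friction and masses are not known exactly. Their poses are not given: they have to be found in the camera images.
- musicbox: Fixed base of a wind-up carousel: dark wooden drum, 260 mm across, 74 mm high, with an upright brass socket tube at its rim. Origin: centre of the underside, on the turning axis, on the table top; z up. The socket stands 147 mm from the axis on the -x side; a winding key sticks out on the +x side to 163 mm.
- socket (a point): Centre of the mouth of the brass socket tube, 72 mm above the table. Bore 36 mm, floor 5 mm above the table, outside 44 mm across.
- carousel (a joint): Turning angle (rad) of the carousel, counterclockwise from above when growing; about 0 at the start, end stop at 14. A wound mainspring (about 1.1 N m, falling by 0.055 per rad) turns it by itself against a governor (1.65 N m s/rad) once the lug is free: about 0.6 rad/s unloaded, clearly slower with the polisher pressed on the rail; pressed too hard it stalls.
- hub (a point): Top of the brass knob on the carousel's axis, 145 mm above the table. The carousel is a wooden plate (1.8 kg) 232 mm across, its top 85 mm above the table, carrying the knob and the wavy rail.
- lug (a point): Outer end of the brass lug of the carousel: a bar 12 mm wide that sticks out to 155 mm from the axis, 75 to 85 mm above the table, and goes round with it. At the start the mainspring presses it against the polisher's side; drawing the polisher up past it frees it.
- rail (a point): Wavy brass rail on the carousel: a 10 mm tube on a circle of radius 105 mm about the axis. Origin: on the axis 74 mm above the table; x, y turn with the carousel (parallel to the base's at joint value 0). At angle f about z from this frame's x axis the tube's TOP is 0.041 + 0.013 cos(2 f) + 0.006 cos(3 f) m above this origin. Friction of the foot on it is roughly 0.15 to 0.45.
- polisher: Polisher: upright round steel sleeve 30 mm across with a sprung, smooth white hard-plastic foot 28 mm across in its lower end. At the start it stands foot down in the socket. Origin: on its axis at the foot's face when the foot is fully out; z along the axis towards the top. The sleeve reaches from 45 to 154 mm above the origin; total mass 0.17 kg.
- polisher_grip (a point): Place to grip the polisher, on the sleeve's axis 130 mm above its origin (24 mm below its top); sleeve 30 mm across there.
- foot_face (a point): Centre of the white face of the polisher's foot (its lowest point), moves with the foot. The face is flat over 17 mm, its edge rounded off up to 28 mm across.
- polisher_foot (a joint): How far the foot is pushed into the sleeve (m): 0 fully out to 0.029 bottomed. Spring: 1.5 N preload plus 250 N/m (4 N at 10 mm, 6.5 N at 20 mm). Standing under its own weight it is almost fully out.
- coaster: Fixed round cork coaster, 110 mm across, 6 mm thick. Origin: centre of the underside on the table top.
- bowl: Bystander: turquoise ceramic bowl 120 mm across, 55 mm high, loose. Origin: centre of the underside.
- dropper: Bystander: empty amber glass dropper bottle 42 mm across, 121 mm high, behind on the right. Origin: centre of the underside.
- creamjar: Bystander: white jar with a steel lid, 64 mm across, 50 mm high, behind on the left. Origin: centre of the underside.
- shoehorn: Bystander: stainless steel shoehorn 200 mm long lying on the table at the right. Origin: middle of its underside.
Things that resemble listed ones, but are neither listed nor needed, are in the scene too. What is shaped like the polisher but blue or turquoise is not meant.

How it is judged:
On the way, in this order (a step that is already met when the one before it is completed fails the run):
1. the polisher is drawn out of the socket and the carousel turns (height (world z) of foot_face above 0.08 m and value of joint carousel above 0.25 rad), for 0.1 s.
2. the foot runs on the rail with 1.5 to 9 N for 9 s unbroken, the carousel turning (contact force between polisher and musicbox between 1.5 and 9 N and velocity of joint carousel above 0.06 rad/s and height (world z) of foot_face above 0.092 m and horizontal distance between foot_face and hub between 0.08 and 0.13 m and angle between polisher's own z axis and vertical below 0.5 rad), for 9 s.
At the end, for the whole second after the job is handed in: the polisher stands upright (within 0.1 rad) and still on the coaster, within 45 mm of its centre, released; the carousel has turned more than 2 rad (horizontal distance between polisher and coaster below 0.045 m and angle between polisher's own z axis and vertical below 0.1 rad and height (world z) of foot_face below 0.012 m and linear speed of polisher below 0.03 m/s and value of joint carousel above 2 rad); the robot touches nothing.
It fails at once if the rail is pressed with more than 14 N (contact force between polisher and musicbox above 14 N and height (world z) of foot_face above 0.092 m).
It fails at once if the robot itself touches the carousel (contact force between any of the fingers, the arm and musicbox above 1 N).
It fails at once if the bowl, dropper bottle, jar or shoehorn is moved by more than 20 mm (distance of any of bowl, dropper, creamjar, shoehorn from where it was at the start of the episode above 0.02 m).
It also fails if it takes over 61 s, if anything falls off the work surface, if the arm or the gripper's body presses on something with over 40 N, if the wrist force passes 120 N, or if a joint passes its speed limit or range.

### The arm

A 6-joint arm with a two-finger parallel gripper is mounted at the origin on the work surface. World frame = base frame: x ahead of the robot, y to its left, z up, the work surface at z = 0. Lengths are in m, angles in rad, forces in N, time in s.
With the tool pointing down it reaches from about 0.3 to 1 m from the base axis. Payload 5.1 kg.
Tool frame: the origin (TCP) lies at the very end of the fingers, on their centre line; the grasp point (between the pads) lies 19 mm behind it; z points along the fingers, y is the line along which they close (so a half turn about z gives the same grasp; the last joint's range is limited). The gripper opens to 95 mm and grips with 3 to 60 N. Pads are 20 mm wide; open, the fingers measure 119 mm over their backs; the gripper's body (75 mm by 180 mm) begins 59 mm behind the grasp point.
Start: joints at [1.196, 0.124, 1.65, -0, 1.367, -0.083], TCP at [0.187, 0.623, 0.215] pointing down, gripper open.
Joint ranges: [-2.61, 2.61], [-1.02, 2.33], [0.03, 2.71], [-1.35, 4.49], [0.32, 2.68], [-2.91, 2.91]. Speed limits (rad/s): [2.57, 2.57, 3.14, 3.14, 3.14, 3.14].

### API

Orientations are given as a rotation vector (axis times angle).
In Python, from bench import robot, set_gripper, imaging gives the robot as it stands. Calls block until the motion is done:
- robot.goto(position, orientation): joint-space move of the TCP to a pose.
- robot.movel(position, rotation=None, max_speed=0.15): straight line of the TCP; rotation=None keeps the orientation; max_speed is the mean speed in m/s.
- robot.goto_joints(angles): joint-space move.
- set_gripper(opening, strength=None): opening from 0.0 (shut) to 1.0 (fully open); strength is the grip in N (None keeps the last); returns when the fingers have stopped.
- robot.hold(seconds).
- robot.ik(position, orientation): joint angles nearest the present ones, or None.
- robot.state(): the state.
- imaging.snapshot(name): name is "scene" or "top"; returns the picture (420x560x3 uint8, red, green, blue); there is no depth.
- imaging.calibration(name): a dict with "K" (3x3 intrinsics, pixels), "extrinsics" (4x4, takes a point from world to camera coordinates). Camera axes: x right, y up, looking along -z (the intrinsics and any distortion apply to the point x, -y, -z); pixel columns grow to the right and rows downward; lengths in m; the calibration is good to about 2 mm. A picture is of the moment at which its call begins. calibration takes no time and is no camera call.
A pose or a line that the arm cannot do raises robot.IKError and nothing moves.
- robot.close_job(): hands the job in; it is judged then, once.
The state is a dict: "time_s": time; "joint_pos": joint angles; "qd": joint speeds; "effort": joint torques, N m; "tool_pos": TCP position; "eef_rot": TCP orientation; "wrist_force": force on the tool from outside, world axes, zero at the start; "ft_torque": the same for the moment, N m; "grip_width": opening from 0.0 (shut) to 1.0 (fully open); "grasp_force": force on a finger pad.
Only numpy, scipy, OpenCV 4.12 (cv2) and the standard library are available. Lean on these libraries where they do the work, as an engineer would, in place of code of your own. Each camera call takes 0.05 s, during which the arm holds its last target. There are 200 camera calls.

## Working session

There is one attempt and no reset: what is moved stays moved. The work goes in short steps, each a Python script; the robot and the scene stay as the last script left them, time stands still between calls to the robot, and variables do not carry over. Pictures are saved under pics/ and viewed, at most 10 in all, crops included, and the job is handed in when it is done.

```bash
ls; mkdir -p pics
python3 - <<'E'
from bench import robot,imaging
import cv2,numpy as np
for n in("scene","top"):
    im=imaging.snapshot(n); cv2.imwrite(f"pics/{n}0.png",im[:,:,::-1]); c=imaging.calibration(n); print(n,c)
s=robot.state();print(s)
E
```

```text
pics
scene {'K': array([[428.30188492,   0.        , 281.200126  ],
       [  0.        , 428.30188492, 204.78214798],
       [  0.        ,   0.        ,   1.        ]]), 'extrinsics': array([[ 2.17762810e-01,  9.75731274e-01, -2.29747782e-02,
        -1.99233023e-04],
       [-5.91382541e-01,  1.50637438e-01,  7.92196347e-01,
         2.78159994e-01],
       [ 7.76431612e-01, -1.58924020e-01,  6.09833672e-01,
        -1.59057340e+00],
       [ 0.00000000e+00,  0.00000000e+00,  0.00000000e+00,
         1.00000000e+00]])}
top {'K': array([[526.76476986,   0.        , 286.81221434],
       [  0.        , 526.76476986, 211.09026897],
       [  0.        ,   0.        ,   1.        ]]), 'extrinsics': array([[-0.00522232, -0.99996211,  0.006965  , -0.11977815],
       [ 0.98551385, -0.00396592,  0.16954858, -0.58673919],
       [-0.16951453,  0.00774954,  0.98549722, -1.63610567],
       [ 0.        ,  0.        ,  0.        ,  1.        ]])}
{'time_s': 0.1, 'joint_pos': array([ 1.19638486e+00,  1.24454894e-01,  1.65153587e+00,  2.17345986e-05,
        1.36753687e+00, -8.26007166e-02]), 'qd': array([-3.83210193e-05, -1.23947084e-03, -4.61195780e-03,  3.54656735e-04,
        2.32109070e-03, -9.79059585e-04]), 'effort': array([ 2.23735369e-04, -4.18878543e+01, -3.61097431e+01,  7.77588598e-02,
        4.61280858e-02, -4.45851458e-05]), 'tool_pos': array([0.18680147, 0.62196117, 0.21350121]), 'eef_rot': array([-4.56690555e-01, -3.10775568e+00,  2.95244976e-03]), 'wrist_force': array([-0.26614266,  0.43306123,  0.53677507]), 'ft_torque': array([ 0.02122355, -0.00124243,  0.00723998]), 'grasp_force': 0.0, 'grip_width': 0.9996411913380537}
```

View pics/scene0.png

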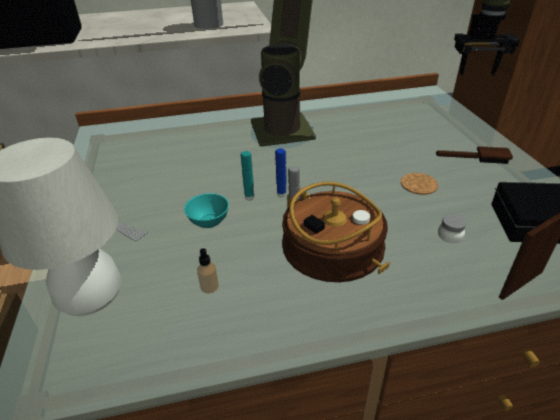

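View pics/top0.png

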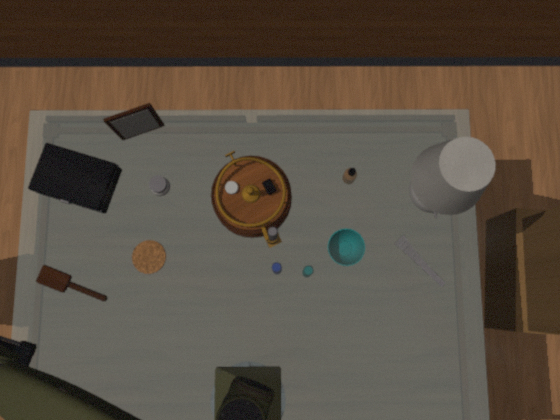

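The pictures show three upright cylinders. Teal is at scene (247,175) / top (307,270), blue at scene (281,170) / top (277,267), and grey steel at the drum's socket at scene (294,185) / top (272,233). Grey steel in the socket is the one I want. The coaster is at scene (420,183) / top (149,257), and the carousel knob at top (250,194). Next I check with a close crop and measure.

```bash
cat > h.py <<'E'
import numpy as np,cv2
from bench import robot,set_gripper,imaging
def ray(n,p):
    c=imaging.calibration(n);K=c["K"];E=c["extrinsics"];R=E[:3,:3];t=E[:3,3]
    d=np.linalg.inv(K)@[p[0],p[1],1]; d=R.T@(d*[1,-1,-1]); return -R.T@t,d
def onz(n,p,z):
    o,d=ray(n,p); return o+d*(z-o[2])/d[2]
def proj(n,P):
    c=imaging.calibration(n);q=c["extrinsics"][:3,:3]@P+c["extrinsics"][:3,3]; q=c["K"]@(q*[1,-1,-1]); return q[:2]/q[2]
E
python3 - <<'E'
from h import *
t=cv2.imread("pics/top0.png");s=cv2.imread("pics/scene0.png")
a=cv2.resize(t[145:285,195:325],None,fx=4,fy=4,interpolation=cv2.INTER_CUBIC)[:560,:]
b=cv2.resize(s[145:285,235:395],None,fx=4,fy=4,interpolation=cv2.INTER_CUBIC)
a=cv2.convertScaleAbs(a,alpha=1.6);b=cv2.convertScaleAbs(b,alpha=1.4)
cv2.imwrite("pics/c1.png",a);cv2.imwrite("pics/c2.png",b)
h=cv2.cvtColor(t,cv2.COLOR_BGR2HSV)
def comp(m,amin=20):
    n,l,st,c=cv2.connectedComponentsWithStats(m.astype(np.uint8))
    return [(c[i].round(1),st[i].tolist()) for i in range(1,n) if st[i][4]>=amin]
H,S,V=cv2.split(h)
print("coaster",[(c,st,onz("top",c,.006)) for c,st in comp((H<20)&(S>90)&(V>90)) if abs(c[0]-149)<12 and abs(c[1]-257)<12])
print("teal",[(c,st,onz("top",c,.05)) for c,st in comp((H>80)&(H<100)&(S>120))])
print("blue",[(c,st,onz("top",c,.1)) for c,st in comp((H>105)&(H<130)&(S>120))])
for p,z in(((250,194),.145),((272,232),.159),((251,195.5),.115)): print(p,onz("top",p,z))
E
```

```text
coaster [(array([148.4, 256.5]), [132, 240, 34, 34, 883], array([0.44664303, 0.32552265, 0.006     ]))]
teal [(array([348.8, 241.7]), [332, 229, 32, 29, 569], array([ 0.4869024, -0.3187206,  0.05     ]))]
blue [(array([275.9, 267.1]), [273, 264, 7, 7, 30], array([ 0.40444741, -0.08791147,  0.1       ]))]
(250, 194) [ 0.62301331 -0.01028545  0.145     ]
(272, 232) [ 0.50464065 -0.07728687  0.159     ]
(251, 195.5) [ 0.62444515 -0.01151011  0.115     ]
```

View pics/c1.png

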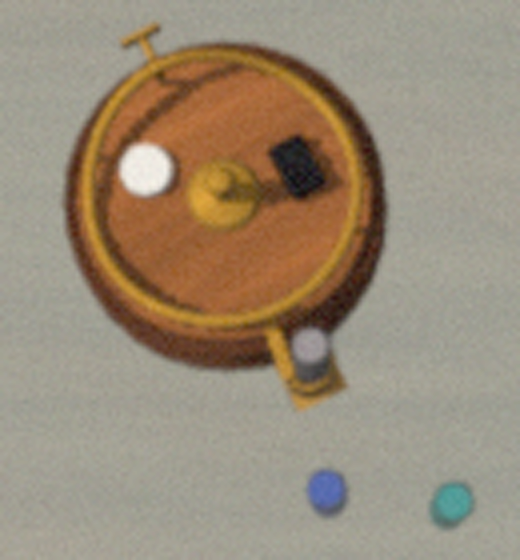

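View pics/c2.png

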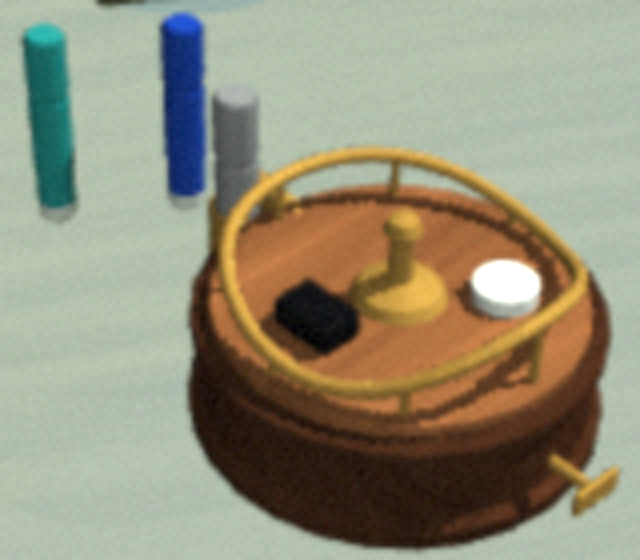

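The crops confirm the grey-steel cylinder stands in the brass socket, top at top-image px (272.3,231.0) and scene px (293.9,168.3), with the lug touching its left side. The knob is at top px (249.3,189.8) and scene px (335.4,200). The blue and teal ones stand free on the table, so they are decoys. Now I triangulate and check for 147 mm.

```bash
cat >> h.py <<'E'
def tri(pt,ps):
    A=[];b=[]
    for n,p in(("top",pt),("scene",ps)):
        o,d=ray(n,p);d=d/np.linalg.norm(d);P=np.eye(3)-np.outer(d,d);A.append(P);b.append(P@o)
    return np.linalg.lstsq(np.vstack(A),np.hstack(b),rcond=None)[0]
E
python3 - <<'E'
from h import *
from scipy.spatial.transform import Rotation as Rn
pol=tri((272.2,231.0),(293.9,168.3)); hub=tri((249.3,189.8),(335.4,199.5))
print("pol",pol,"hub",hub, "d",np.linalg.norm((pol-hub)[:2]))
print("planes",onz("top",(272.2,231.0),.159),onz("scene",(293.9,168.3),.159),onz("top",(249.3,189.8),.143),onz("scene",(335.4,199.5),.143))
# key tip & socket direction check
# drum outline by saturation/brown mask in top
t=cv2.imread("pics/top0.png");H,S,V=cv2.split(cv2.cvtColor(t,cv2.COLOR_BGR2HSV))
m=((S>90)&((H<30)|(H>170))).astype(np.uint8);m[:140]=0;m[300:]=0;m[:,:200]=0;m[:,300:]=0
m=cv2.morphologyEx(m,cv2.MORPH_OPEN,np.ones((9,9)))
c=max(cv2.findContours(m,0,2)[0],key=cv2.contourArea);print("drum",cv2.fitEllipse(c),onz("top",cv2.fitEllipse(c)[0],.06))
d=(hub-pol)[:2];yaw=np.arctan2(d[1],d[0]);print("yaw",yaw)
k=onz("top",(195+140/4-.4,145+36/4-.4),.05);print("key",k,"yaw by key",np.arctan2(*(k-hub)[1::-1]),np.linalg.norm((k-hub)[:2]))
for s in(1,-1):
    y=s*np.array([-np.sin(yaw),np.cos(yaw),0]);z=np.array([0,0,-1.]);R=np.column_stack([np.cross(y,z),y,z])
    print(s,robot.ik([pol[0],pol[1],.2],Rn.from_matrix(R).as_rotvec()))
E
```

```text
pol [ 0.50774987 -0.07712913  0.15938187] hub [ 0.6368178  -0.00781134  0.14144982] d 0.14650422018181575
planes [ 0.50763432 -0.07788272  0.159     ] [ 0.50727867 -0.07621374  0.159     ] [ 0.63647622 -0.00794329  0.143     ] [ 0.63876566 -0.00850881  0.143     ]
drum ((250.776123046875, 195.43186950683594), (78.1480941772461, 79.81761932373047), 5.018171310424805) [ 0.63582973 -0.00742243  0.06      ]
yaw 0.49285762696742463
key [0.77728288 0.06311733 0.05      ] yaw by key 0.4676044567747129 0.15735728773135402
1 [-2.55308263e-01 -1.72939597e-01  1.96630196e+00 -4.44089210e-16
  1.34823029e+00 -2.31896222e+00]
-1 [-2.55308263e-01 -1.72939597e-01  1.96630196e+00 -8.88178420e-16
  1.34823029e+00  8.22630436e-01]
```

Polisher to hub is 146.5 mm and the top height 0.159, both as expected. Yaw is about 0.485. Next: approach, time small steps, grip.

```bash
cat >> h.py <<'E'
from scipy.spatial.transform import Rotation as Rn
POL=np.array([.5077,-.0771]);HUB=np.array([.6365,-.0079]);YAW=.488;COA=np.array([.4466,.3255])
_y=-np.array([-np.sin(YAW),np.cos(YAW),0]);_z=np.array([0,0,-1.])
RV=Rn.from_matrix(np.column_stack([np.cross(_y,_z),_y,_z])).as_rotvec()
def st(k=("time_s","tool_pos","wrist_force","grip_width","grasp_force")):
    s=robot.state();print([np.round(s[i],4).tolist() for i in k]);return s
E
python3 - <<'E'
from h import *
set_gripper(.6,50);st()
robot.goto([*POL,.24],RV);s=st()
for i in range(4):
    robot.movel([*POL,.24-.001*(i+1)],max_speed=.05);st(("time_s","tool_pos","wrist_force"))
robot.movel([*POL,.101],max_speed=.12);st()
set_gripper(0.0,60);st()
im=imaging.snapshot("scene");t=imaging.snapshot("top")
o=np.hstack([cv2.resize(i[y:y+140,x:x+100],None,fx=4,fy=4) for i,x,y in((im,240,110),(t,225,150))])
cv2.imwrite("pics/g.png",cv2.convertScaleAbs(o[:,:,::-1],alpha=1.5))
E
```

```text
[0.925, [0.187, 0.6225, 0.2146], [0.0836, 0.6914, 0.7219], 0.5976, 0.0]
[3.6417, [0.5079, -0.0765, 0.24], [-0.0715, 0.1146, -0.3167], 0.6025, 0.0]
[3.8917, [0.5077, -0.0767, 0.2388], [0.3443, 0.3176, 0.8253]]
[4.1417, [0.5077, -0.077, 0.2379], [0.0885, -0.2723, -0.4903]]
[4.3917, [0.5076, -0.0771, 0.2369], [0.8509, -0.6563, 0.5162]]
[4.6417, [0.5076, -0.0771, 0.2359], [0.0965, -0.2685, -0.8955]]
[5.9167, [0.5084, -0.0773, 0.102], [0.8034, 0.814, -0.2934], 0.5978, 0.0]
[6.4917, [0.5086, -0.078, 0.1018], [1.4448, -4.4102, 2.7516], 0.3062, 60.0005]
```

View pics/g.png

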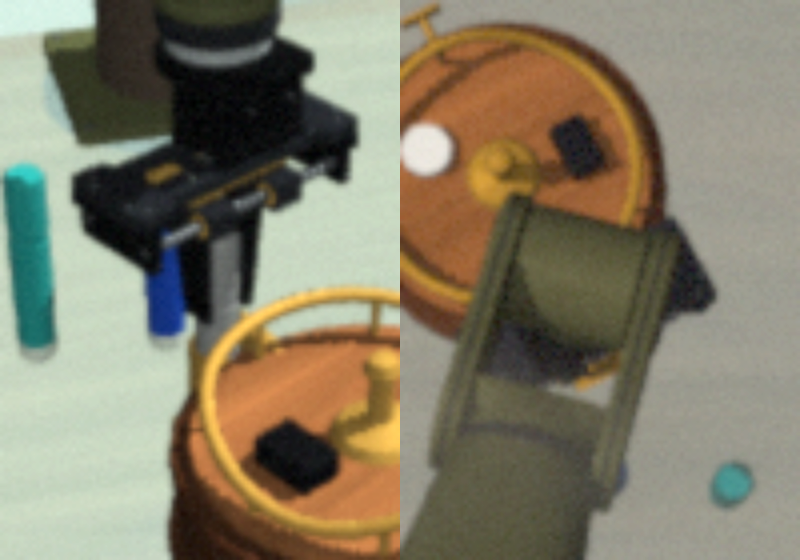

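Fingers closed at 29 mm, with the sleeve between them and the decoys clear. Next I lift quickly past the lug, move inward over the rail, zero the force and look.

```bash
cat >> h.py <<'E'
IN=np.array([*(POL+.042*np.array([np.cos(YAW),np.sin(YAW)]))])
E
python3 - <<'E'
from h import *
robot.movel([*POL,.248],max_speed=.3);st()
robot.movel([*IN,.248],max_speed=.15);st()
f=[]
for i in range(6):
    robot.hold(.05);f.append([robot.state()["wrist_force"][2] for _ in range(3)])
print(np.round(f,2).tolist());st()
im=imaging.snapshot("scene");t=imaging.snapshot("top");st(("time_s",))
cv2.imwrite("pics/l_scene.png",im[:,:,::-1]);cv2.imwrite("pics/l_top.png",t[:,:,::-1])
o=np.hstack([cv2.resize(i[y:y+150,x:x+100],None,fx=4,fy=4,interpolation=cv2.INTER_CUBIC) for i,x,y in((im,270,110),(t,205,130))])
cv2.imwrite("pics/l.png",cv2.convertScaleAbs(o[:,:,::-1],alpha=1.5))
E
```

```text
[7.2333, [0.5065, -0.0764, 0.2454], [-0.1755, 0.215, -1.6992], 0.3103, 59.9885]
[7.6667, [0.5436, -0.057, 0.2453], [0.1402, -0.1678, -1.0549], 0.3108, 59.9887]
[[-1.83, -1.83, -1.83], [-2.15, -2.15, -2.15], [-1.55, -1.55, -1.55], [-0.67, -0.67, -0.67], [-1.17, -1.17, -1.17], [-1.2, -1.2, -1.2]]
[7.9667, [0.5444, -0.0577, 0.248], [-0.5885, 0.6635, -1.1965], 0.309, 59.9884]
[8.0667]
```

View pics/l.png

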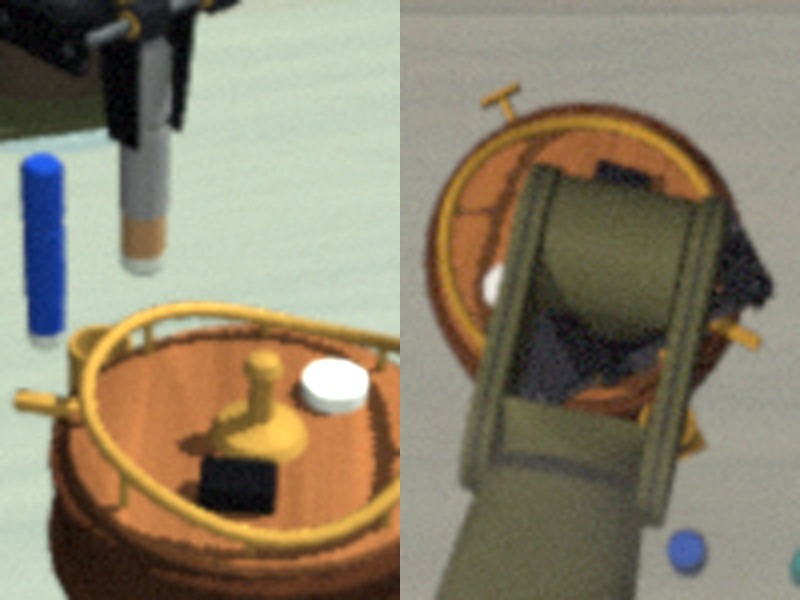

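The polisher hangs clear of the rail, upright or nearly so, with its foot at scene px (305,174). The lug has swung round to top px (294,215). I now compute q and the tilt.

Run:
```python
from h import *
ang=lambda p:np.arctan2(*(p[:2]-HUB)[::-1])
l1=onz("top",(293.3,214.6),.08);print("lug",l1,np.linalg.norm(l1[:2]-HUB),"q",(ang(l1)-(YAW+np.pi-.14))%(2*np.pi))
w0=onz("top",(231.1,187.1),.1);w1=onz("scene",(353.3,204.6),.1);print("disc r",[np.linalg.norm(w[:2]-HUB) for w in(w0,w1)],"q",(ang(w1)-ang(w0))%(2*np.pi))
P=[.544,-.0574]
a,b=proj("scene",np.array([*P,.150])),proj("scene",np.array([*P,.235]))
print("expected foot,upper",a,b)
# observed axis: left/right edges of grey sleeve per row
```

```text
lug [ 0.56983786 -0.14258527  0.08      ] 0.15027961471994994 q 0.7631988704574528
disc r [np.float64(0.06237378105770348), np.float64(0.05950109163588738)] q 0.6496192867467818
expected foot,upper [304.79391594 178.05102241] [305.1745097  148.29397471]
```

Run:
```python
import cv2,numpy as np
i=cv2.imread("pics/l_scene.png").astype(int)
for r in range(146,179,3):
    print(r,[ (x,i[r,x].tolist()) for x in range(296,317,2)] if r in(152,) else [int(i[r,x].sum()) for x in range(294,318)])
```

```text
146 [375, 383, 380, 378, 369, 299, 136, 87, 57, 39, 87, 177, 202, 210, 216, 232, 247, 277, 341, 398, 403, 399, 400, 398]
149 [406, 403, 402, 403, 391, 333, 173, 157, 179, 192, 202, 211, 201, 210, 220, 230, 256, 282, 347, 397, 405, 408, 406, 412]
152 [(296, [129, 143, 134]), (298, [127, 141, 132]), (300, [57, 62, 58]), (302, [61, 63, 62]), (304, [67, 68, 65]), (306, [68, 70, 67]), (308, [74, 75, 73]), (310, [85, 86, 82]), (312, [111, 118, 112]), (314, [125, 139, 130]), (316, [129, 145, 133])]
155 [399, 397, 397, 401, 392, 344, 185, 172, 181, 203, 203, 219, 214, 210, 225, 235, 262, 298, 359, 391, 406, 402, 404, 409]
158 [401, 410, 399, 404, 394, 341, 180, 172, 196, 194, 208, 218, 211, 214, 224, 243, 261, 288, 359, 400, 405, 409, 410, 410]
161 [407, 403, 407, 411, 401, 338, 192, 173, 190, 195, 214, 213, 207, 209, 229, 256, 259, 313, 368, 399, 412, 402, 407, 404]
164 [406, 414, 411, 405, 400, 367, 242, 175, 176, 197, 209, 219, 211, 212, 231, 251, 267, 332, 398, 408, 405, 406, 400, 404]
167 [403, 411, 406, 405, 396, 360, 244, 169, 168, 186, 201, 203, 199, 205, 217, 245, 273, 331, 390, 404, 411, 411, 402, 409]
170 [409, 413, 409, 405, 399, 358, 242, 170, 173, 195, 189, 199, 195, 208, 215, 240, 271, 338, 398, 406, 405, 405, 408, 413]
173 [411, 408, 392, 399, 391, 368, 267, 190, 178, 196, 194, 201, 198, 211, 232, 269, 338, 390, 396, 404, 406, 394, 402, 410]
176 [405, 413, 405, 400, 400, 392, 333, 280, 285, 288, 311, 319, 320, 329, 345, 355, 378, 397, 402, 402, 406, 408, 401, 397]
```

The axis is vertical to within about 0.02 rad and q is about 0.70. Next I follow the rail using a small Kalman filter on carousel angle and height bias, with force feedback.

```bash
cat > rail.py <<'E'
from h import *
W=-1.5; OFF=.0975; S0=.011; MU=.3
w=np.linspace(-.08,.08,17)
def h(q):  # effective rail top (world z) under the flat face
    f=np.pi-q+w; return .074+(.041+.013*np.cos(2*f)+.006*np.cos(3*f)).max()
dh=lambda q:(h(q+.02)-h(q-.02))/.04
def adv(q,T,F):
    for _ in range(10): q+=T/10*(1.1-.055*q-F*(MU*.105+dh(q)))/1.65
    return q
s=robot.state(); t=s["time_s"]; q=adv(.70,t-8.02,0); b=0.; P=np.diag([.15**2,.003**2]); F=0; good=None; T=.25
q1=adv(q,.45,0); robot.movel([*IN,h(q1)+.004+OFF],max_speed=.1)
log=[]
while True:
    s=robot.state(); dt=s["time_s"]-t; t=s["time_s"]
    q=adv(q,dt,max(F,0)); P+=np.diag([(.06*dt/.25)**2,.0012**2])
    F=s["wrist_force"][2]-W; z=s["tool_pos"][2]-OFF
    if F>1.6:
        H=np.array([dh(q),1]); r=z+(F-1.5)/250-h(q)-b
        K=P@H/(H@P@H+.0025**2); q+=K[0]*r; b+=K[1]*r; P-=np.outer(K,H@P)
        good=good or t
    elif log and z<h(q)+b-.004: b-=.003
    if good and F<1.0: good=None
    log.append((t,q,b*1e3,F,(h(q)+b-z)*1e3))
    if (good and t-good>11.5) or t>28: break
    tgt=h(adv(q,T,4))+b-S0
    zc=np.clip(tgt+OFF,s["tool_pos"][2]-.012,s["tool_pos"][2]+.012)
    robot.movel([*IN,zc],max_speed=.15)
robot.movel([*IN,.30],max_speed=.15)
L=np.array(log);print(np.round(L,2).tolist());st()
im=imaging.snapshot("scene");cv2.imwrite("pics/r_scene.png",im[:,:,::-1])
E
python3 rail.py
```

```text
[[8.52, 1.02, 0.0, 0.38, -3.06], [8.77, 1.19, -0.26, 2.59, 4.5], [9.02, 1.39, -0.72, 3.46, 8.9], [9.27, 1.54, -0.73, 4.2, 10.82], [9.52, 1.69, 0.07, 4.69, 11.84], [9.77, 1.9, 2.1, 5.07, 13.7], [10.02, 1.91, 0.77, 2.99, 7.36], [10.27, 2.03, 0.61, 4.1, 10.72], [10.52, 2.06, 0.02, 2.91, 7.65], [10.77, 2.22, 0.26, 4.79, 12.36], [11.02, 2.33, 0.34, 4.3, 10.81], [11.27, 2.41, 0.21, 3.74, 9.48], [11.52, 2.47, -0.19, 3.35, 8.57], [11.77, 2.59, -0.02, 4.49, 11.55], [12.02, 2.69, -0.11, 4.06, 10.37], [12.27, 2.79, -0.61, 3.88, 10.11], [12.52, 2.9, -0.67, 4.18, 10.78], [12.77, 3.07, -3.0, 3.29, 8.73], [13.02, 3.13, -0.91, 5.32, 13.18], [13.27, 3.26, -1.47, 3.87, 10.16], [13.52, 3.43, -1.9, 3.86, 9.95], [13.77, 3.49, -1.62, 5.22, 13.68], [14.02, 3.55, -1.21, 5.51, 14.16], [14.27, 3.66, -1.02, 4.89, 12.79], [14.52, 3.8, -1.01, 4.45, 11.72], [14.77, 3.94, -1.02, 4.35, 11.43], [15.02, 4.06, -0.65, 4.77, 12.41], [15.27, 4.18, -0.13, 4.74, 12.25], [15.52, 4.31, -0.94, 3.89, 10.41], [15.77, 4.41, -1.96, 3.85, 10.28], [16.02, 4.49, -2.78, 3.79, 9.74], [16.27, 4.59, -2.79, 4.19, 10.78], [16.52, 4.7, -2.56, 4.45, 11.33], [16.77, 4.78, -2.74, 3.9, 10.07], [17.02, 4.9, -2.45, 4.65, 11.84], [17.27, 4.91, -3.4, 2.84, 7.77], [17.52, 5.05, -2.8, 5.06, 12.8], [17.77, 5.13, -2.68, 4.23, 10.7], [18.02, 5.2, -3.79, 3.34, 9.15], [18.27, 5.3, -3.28, 4.61, 11.69], [18.52, 5.39, -3.18, 4.22, 10.76], [18.77, 5.49, -3.95, 3.82, 10.19], [19.02, 5.6, -4.45, 3.98, 10.49], [19.27, 5.66, -2.93, 5.02, 12.29], [19.52, 5.76, -3.5, 3.88, 10.28], [19.77, 5.83, -2.45, 4.88, 12.05], [20.02, 5.91, -2.07, 4.46, 11.28], [20.27, 6.0, -1.5, 4.61, 11.55], [20.52, 6.09, -0.88, 4.66, 11.64]]
[21.2833, [0.544, -0.0571, 0.2981], [0.2307, -0.4608, -1.7202], 0.3072, 59.9887]
```

The foot held 2.6–5.5 N for 11.7 s unbroken. Next I carry it over the coaster and check the tilt.

Run:
```python
from h import *
robot.movel([*COA,.25],max_speed=.2);robot.hold(.2);s=st()
t=imaging.snapshot("top");im=imaging.snapshot("scene")
P=s["tool_pos"];print(proj("scene",P-[0,0,.0975]),proj("scene",P-[0,0,.02]),proj("scene",np.array([*COA,.006])),proj("top",P-[0,0,.0975]))
u,v=proj("scene",P-[0,0,.05]).astype(int)
cr=cv2.resize(im[v-60:v+90,u-65:u+65],None,fx=4,fy=4,interpolation=cv2.INTER_CUBIC);print(u,v)
cv2.imwrite("pics/p.png",cv2.convertScaleAbs(cr[:,:,::-1],alpha=1.5))
u,v=proj("top",P-[0,0,.0975]).astype(int);cv2.imwrite("pics/ptop.png",cv2.convertScaleAbs(cv2.resize(t[v-60:v+60,u-60:u+60],None,fx=4,fy=4)[:,:,::-1],alpha=1.5))
```

```text
[23.675, [0.4468, 0.3251, 0.2501], [-0.3141, -0.0442, -2.1228], 0.3053, 59.9886]
[427.55538364 139.30842549] [432.88395886 113.86220394] [418.62525271 182.29298358] [136.05717418 252.24833934]
430 123
```

View pics/p.png

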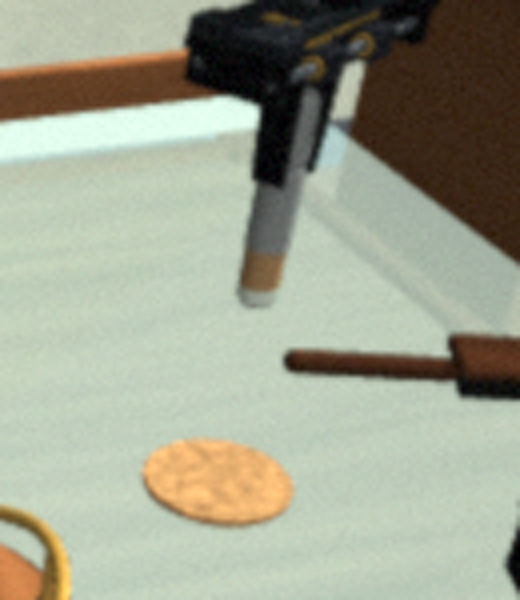

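The polisher is over the coaster. Its visible axis slope is 0.196 against 0.209 expected for vertical, so tilt is about 0.01–0.03 rad. I lower until the force shows contact, then release.

Run:
```python
from h import *
robot.movel([*COA,.108],max_speed=.12);robot.hold(.3)
w=[]
for _ in range(6): robot.hold(.05);w.append(robot.state()["wrist_force"][2])
w0=np.mean(w);print("w0",w0);z=.108
while z>.092:
    z-=.001;robot.movel([*COA,z],max_speed=.05)
    f=[]
    for _ in range(3): robot.hold(.03);f.append(robot.state()["wrist_force"][2])
    F=np.mean(f)-w0;print(round(z,3),round(F,2),end="; ")
    if F>1.4:break
st()
im=imaging.snapshot("scene")
cr=cv2.resize(im[100:220,360:490],None,fx=4,fy=4,interpolation=cv2.INTER_CUBIC)
cv2.imwrite("pics/q.png",cv2.convertScaleAbs(cr[:,:,::-1],alpha=1.5))
```

```text
w0 -1.7533269132653118
0.107 -0.02; 0.106 0.26; 0.105 -0.05; 0.104 0.47; 0.103 0.31; 0.102 0.54; 0.101 3.0; [28.1583, [0.4467, 0.3256, 0.1013], [-0.3479, 0.0644, 0.7933], 0.3068, 59.9895]
```

View pics/q.png

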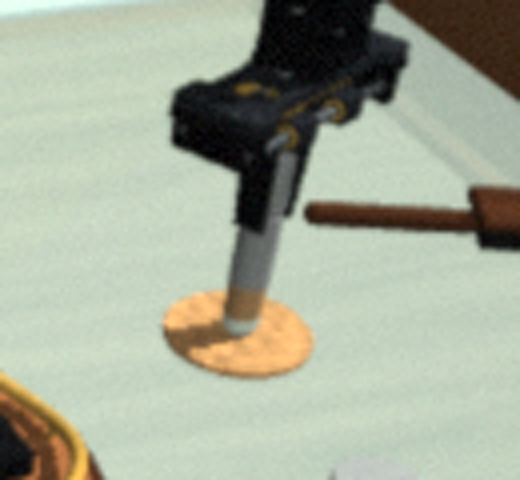

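The foot is on the coaster, in the middle and upright (crop px 240,325). Releasing.

Run:
```python
from h import *
robot.movel([*COA,.1015],max_speed=.05);set_gripper(.6);robot.hold(.3);st()
robot.movel([*COA,.24],max_speed=.12);robot.hold(.3);st()
robot.movel([.40,.50,.26],max_speed=.2)
im=imaging.snapshot("scene");t=imaging.snapshot("top")
o=np.hstack([cv2.resize(i[y:y+140,x:x+100],None,fx=4,fy=4,interpolation=cv2.INTER_CUBIC) for i,x,y in((im,370,90),(t,100,190))])
cv2.imwrite("pics/e.png",cv2.convertScaleAbs(o[:,:,::-1],alpha=1.5));st()
```

```text
[29.45, [0.4466, 0.3255, 0.1015], [0.1157, -0.2365, 0.7598], 0.5981, 0.0]
[31.05, [0.4465, 0.3254, 0.2395], [-0.1416, 0.6592, 0.1711], 0.6003, 0.0]
[32.2083, [0.4004, 0.499, 0.2599], [-0.1786, -0.2207, 0.1394], 0.5961, 0.0]
```

View pics/e.png

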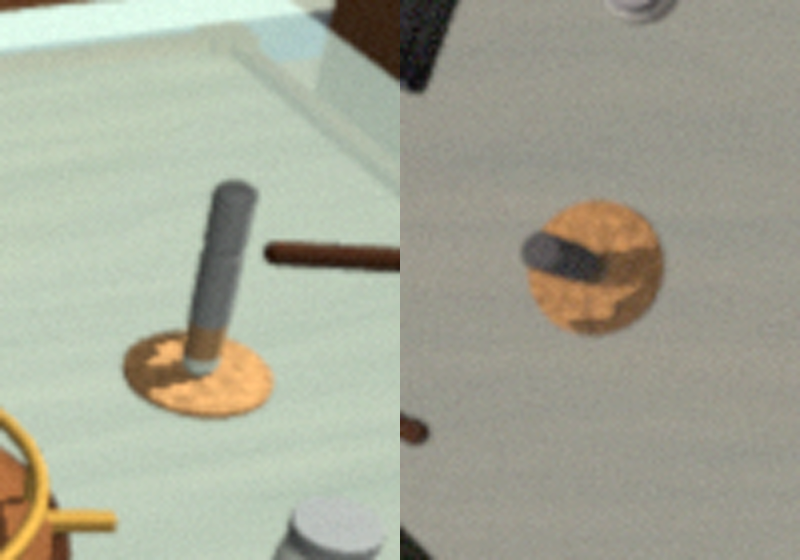

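The polisher stands upright on the coaster, foot at about top px (149,256) near its centre, with the gripper clear. Handing in.

```bash
python3 -c "
from bench import robot
print(robot.close_job())"
```

```text
the job is handed in; nothing more can be done
None
```

Handed in at about 32 s, no verdict returned: the polisher ran on the rail for about 11.7 s unbroken at an estimated 2.6–5.5 N, the carousel turned an estimated 6 rad, and the polisher now stands upright and released on the coaster.

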